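Show a snapped-in test tile to the inspection camera

TASK

Pull the arch-topped clay test tile up out of its sprung clip block and show it to the camera on the stand: the raised button on its face 150 mm straight in front of the lens and centred on the lens axis, the face square to the lens even where the lens looks downward, the arch upward and not rolled to one side. Finish with the gripper still holding the tile there, steady in the air. Do not shift the camera or the other tiles, tools and pots.

Things in the scene. Friction and masses are not known exactly. Their poses are not given: they have to be found in the camera images.
- arch_tile: The tile to show: red-brown clay, about 70 g, 86 tall, the one with a semicircular arch top. Origin: centre of its underside; z up, +x out of its face (at the start within 0.35 rad of world +x). Over the origin: foot 0-13 (12 thick in x, 36 wide in y), neck 13-22 (8 by 36), plate 10 thick, 44 wide with parallel sides 22-64, arch to 86. Grip it from above across the 44 mm width
- face (a point): Middle of the round button (24 in diameter, standing 3 out of the plate, with a smaller one on it) on the arch tile's face: 8 mm in +x and 46 mm in z from the tile's origin. Axes as the tile's. The back of the tile is flat
- arch_holder: Grey clip block, fixed, 80 (x) by 62 (y) by 26 high, holding the arch tile. The tile stands on its floor, 6 above the table, face to the block's +x. Two sprung steel bars close over the tile's foot from front and back; a straight pull up of some 15 N (gripping with 35 N) snaps it out, free after 18 mm of rise. Origin: centre of its underside
- lens (a point): Centre of the lens's front glass (54 in diameter, 0.23 to 0.30 m up). Its -x axis is the direction of view: towards the robot, turned up to 0.4 rad sideways, 0.05 to 0.40 rad downward; z is up in the picture. The tile is shown squarely when its x and z axes match these and the button lies at (-150, 0, 0) mm here. The black camera body, 105 wide, 66 high, begins 35 behind the glass
- camera_stand: Fixed stand carrying the camera: steel base 120 by 130 by 12, steel column 16 in diameter and 380 high, 10 behind the origin; the camera is clamped to it and stays put unless knocked. Origin: centre of the underside, 10 mm before the column; the lens looks to -x
- square_holder: the same clip block as arch_holder, carrying the square-topped tile. Origin: centre of its underside
- gable_holder: the same clip block as arch_holder, carrying the gable-topped tile. Origin: centre of its underside
- square_tile: Bystander: like the arch tile but with a square top, 84 tall, standing in its own clip block. Origin: centre of its underside
- gable_tile: Bystander: like the arch tile but with a pointed gable top, 86 tall, standing in its own clip block. Origin: centre of its underside
- jar: Bystander: closed white jar, 64 in diameter, 85 high. Origin: centre of its underside
- bowl: Bystander: open clay bowl, 90 in diameter, 45 high. Origin: centre of its underside
- brush: Bystander: brush, 190 long, lying on the table
- rib: Bystander: flat wooden throwing rib, about 125 by 50 by 6, lying on the table
- prop: Bystander: white ceramic kiln prop, upright cylinder 32 in diameter, 60 high. Origin: centre of its underside
Mind the look-alikes: they are no part of the job. Leave any orange or red look-alike of the square_holder alone.

How it is judged:
On the way:
1. the arch tile, gripped, is pulled up clear of its clip block (raised by more than 30 mm) (z of arch_tile in the frame of arch_holder above 0.036 m and contact force between the fingers and arch_tile above 1 N and contact force between arch_tile and arch_holder below 0.05 N), for 0.2 s.
At the end, for the whole second after the job is handed in: Tile held still in the air by the gripper alone, underside over 80 mm above the table; button 130 to 170 mm before the lens and within 12 mm of its axis sideways and in height; face towards the lens, square and not rolled within 0.16 rad, arch up (x of face in the frame of lens between -0.17 and -0.13 m and y of face in the frame of lens between -0.012 and 0.012 m and z of face in the frame of lens between -0.012 and 0.012 m and angle between the x axis of arch_tile and the x axis of lens, either way round below 0.16 rad and angle between the z axis of arch_tile and the z axis of lens, either way round below 0.16 rad and angle between arch_tile's own z axis and vertical below 0.8 rad and x of lens in the frame of arch_tile above 0.1 m and height (world z) of arch_tile above 0.08 m and contact force between the fingers and arch_tile above 1 N and linear speed of arch_tile below 0.02 m/s and angular speed of arch_tile below 0.2 rad/s and contact force between arch_tile and arch_holder below 0.05 N and contact force between arch_tile and square_holder below 0.05 N and contact force between arch_tile and gable_holder below 0.05 N and contact force between arch_tile and camera_stand below 0.05 N and contact force between arch_tile and square_tile below 0.05 N and contact force between arch_tile and gable_tile below 0.05 N and contact force between arch_tile and jar below 0.05 N and contact force between arch_tile and bowl below 0.05 N and contact force between arch_tile and brush below 0.05 N and contact force between arch_tile and rib below 0.05 N and contact force between arch_tile and prop below 0.05 N); the arm keeps its last pose, push and grip.
It fails at once if the camera is shifted (lens by more than 10 mm) (distance of lens from where it was at the start of the episode above 0.01 m).
It fails at once if another tile or a bystander is shifted by more than 15 mm (distance of any of square_tile, gable_tile, jar, bowl, brush, rib, prop from where it was at the start of the episode above 0.015 m).
It also fails if it takes over 38 s, if anything falls off the work surface, if the arm or the gripper's body presses on something with over 40 N, if the wrist force passes 120 N, or if a joint passes its speed limit or range.

ROBOT

A 6-joint arm with a two-finger parallel gripper is mounted at the origin on the work surface. World frame = base frame: x ahead of the robot, y to its left, z up, the work surface at z = 0. Lengths are in m, angles in rad, forces in N, time in s.
With the tool pointing down it reaches from about 0.35 to 0.925 m from the base axis. Payload 6.4 kg.
Tool frame: the origin (TCP) lies midway between the tips of the shut fingers; the grasp point (between the pads) lies 19 mm behind it; z points along the fingers, y is the line along which they close (so a half turn about z gives the same grasp; the last joint's range is limited). The gripper opens to 94 mm and grips with 3 to 60 N. Pads are 16 mm wide; open, the fingers measure 119 mm over their backs; the gripper's body (75 mm by 177 mm) begins 78 mm behind the grasp point.
Start: joints at [-1.514, 0.245, 1.558, -0, 1.339, -0.174], TCP at [0.149, -0.633, 0.205] pointing down, gripper open.
Joint ranges: [-3.13, 3.13], [-1.02, 2.26], [0.13, 2.54], [-0.95, 4.09], [0.21, 2.88], [-2.74, 2.74]. Speed limits (rad/s): [2.57, 2.57, 3.14, 3.14, 3.14, 3.14].

INTERFACE

Orientations are given as a unit quaternion [x, y, z, w].
In Python, from bench import robot gives the robot as it stands. The module is installed in compiled form; this text tells all that it offers.
- The arm moves only by the tool arm_command, never from a script. Its argument "targets" is one flat list of numbers, 7 for each row, row after row: the shift along the world's x, y, z each as a share of 0.12 m, from -1 to 1, then the turn, a rotation vector about the world's x, y, z each as a share of 0.5 rad, from -1 to 1, then the opening, from 0 (shut) to 1 (fully open). A call has 1 to 10 rows; each row shifts and turns the commanded pose from where the row before left it; what a row does not reach is not made up. A row lasts 1/8 s, in which the tool goes at most 62.5 mm and 10.7 degrees, less where a joint would pass 70% of its speed; a pose out of reach is approached as far as the arm can. A call with a number of a shift or a turn outside -1 to 1 is refused whole. A call with a gripper value outside its range is refused whole. The fingers move at their own pace and stop on an object; the grip force is fixed at half the most. Time passes only in rows, so rows that do not move let the fingers close. It gives the time, the measured TCP pose, the force, the opening and the grip force at its end, in the units of the state.
- robot.get_state(): the state, without advancing time (a new reading comes with each control period).
- robot.grab_frame(name): name is "side" or "top"; returns the picture (480x640x3 uint8, blue, green, red); there is no depth.
- robot.get_calibration(name): a dict with "fovy" (degrees; the focal length in pixels is half the picture's height over the tangent of half this angle, whatever the lens; pixels are square), "cx", "cy" (the principal point, pixels), "k1" (the pictures are not rectified: a ray, as slopes to the right and down, at radius r is drawn at 1 + k1 r^2 times it, then the intrinsics apply), "T" (4x4, takes a point from camera to world coordinates). Camera axes: x right, y down, z forward; pixel columns grow to the right and rows downward; lengths in m; the calibration is good to about 2 mm. A picture is of the moment at which its call begins. get_calibration takes no time and is no camera call.
- robot.hand_in(): hands the job in; it is judged then, once.
The state is a dict: "t": time; "joint_pos": joint angles; "dq": joint speeds; "joint_torque": joint torques, N m; "eef_pos": TCP position; "eef_rot": TCP orientation; "ft_force": force on the tool from outside, world axes, zero at the start; "moment": the same for the moment, N m; "finger_gap": opening from 0.0 (shut) to 1.0 (fully open); "finger_force": force on a finger pad.
Only numpy, scipy, OpenCV 4.12 (cv2) and the standard library are available. Lean on these libraries where they do the work, as an engineer would, in place of code of your own. Each camera call takes 0.05 s, during which the arm holds its last target. There are 200 camera calls.

## Working session

There is one attempt and no reset: what is moved stays moved. The work goes in short steps, Python scripts to look and compute and a tool call to move; the robot and the scene stay as the last step left them, time stands still between calls to the robot, and variables do not carry over. Pictures are saved under pics/ and viewed, at most 10 in all, crops included, and the job is handed in when it is done.

Besides the shell and the picture viewer there is one more tool, called after "Emit:" as name(argument=value, ...) on one line, values as JSON. arm_command: Moves the arm, as the interface text tells. Shift numbers are shares of 0.12 m and turn numbers shares of 0.5 rad, none past 1 either way. Its arguments: {"type":"object","properties":{"targets":{"type":"array","items":{"type":"number","minimum":-1,"maximum":1}}},"required":["targets"]}

```bash
mkdir -p pics
cat > h.py <<'E'
import numpy as np, cv2
from bench import robot
def cal(n):
    c=robot.get_calibration(n); f=240/np.tan(np.radians(c["fovy"])/2)
    return c,f,np.array(c["T"])
def ray(n,u,v):
    c,f,T=cal(n); d=np.array([(u-c["cx"])/f,(v-c["cy"])/f]); s=d.copy()
    for _ in range(30): s=d/(1+c["k1"]*(s@s))
    w=T[:3,:3]@np.array([s[0],s[1],1]); return T[:3,3],w/np.linalg.norm(w)
def plane(n,u,v,z):
    o,d=ray(n,u,v); return o+d*(z-o[2])/d[2]
def tri(a,b):
    o1,d1=ray("side",*a); o2,d2=ray("top",*b)
    t=np.linalg.lstsq(np.c_[d1,-d2],o2-o1,rcond=None)[0]
    p,q=o1+t[0]*d1,o2+t[1]*d2; return (p+q)/2,np.linalg.norm(p-q)
def proj(n,p):
    c,f,T=cal(n); q=T[:3,:3].T@(np.asarray(p)-T[:3,3]); s=q[:2]/q[2]; s=s*(1+c["k1"]*(s@s))
    return s*f+[c["cx"],c["cy"]]
E
python3 - <<'E'
from h import *
for n in("side","top"):
    cv2.imwrite(f"pics/{n}0.png",robot.grab_frame(n)); c,f,T=cal(n); print(n,f,c["k1"],T.round(3))
print(robot.get_state())
E
```

```text
side 453.2625905755648 -0.05265300129226946 [[-0.76  -0.367  0.536  0.023]
 [-0.65   0.451 -0.612  0.478]
 [-0.017 -0.814 -0.581  0.724]
 [ 0.     0.     0.     1.   ]]
top 463.9071031499056 -0.04950521431248929 [[ 0.029 -0.991  0.129  0.375]
 [-1.    -0.028  0.009 -0.081]
 [-0.006 -0.129 -0.992  1.315]
 [ 0.     0.     0.     1.   ]]
{'t': 0.1, 'joint_pos': array([-1.51410968e+00,  2.45739345e-01,  1.55887698e+00,  1.07682971e-05,
        1.33872690e+00, -1.74097719e-01]), 'dq': array([-2.92078817e-05,  3.99020108e-05,  6.08574956e-04,  5.66295838e-04,
        1.16347718e-04,  3.80307219e-04]), 'joint_torque': array([ 8.27413010e-05, -4.16913879e+01, -3.15526128e+01,  6.87606982e-02,
        3.09825176e-02, -5.41413203e-05]), 'eef_pos': array([ 0.14866055, -0.63221277,  0.20446683]), 'eef_rot': array([ 9.93349469e-01,  1.15134992e-01,  5.65843724e-05, -8.73471551e-04]), 'ft_force': array([-0.21516784,  0.05248755, -1.43429079]), 'moment': array([-0.0347842 , -0.02639637,  0.022092  ]), 'finger_force': 0.0, 'finger_gap': 0.9972005581228348}
```

View pics/side0.png

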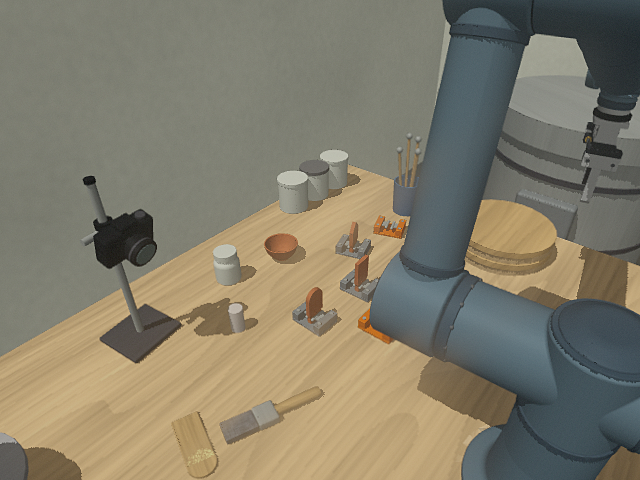

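View pics/top0.png

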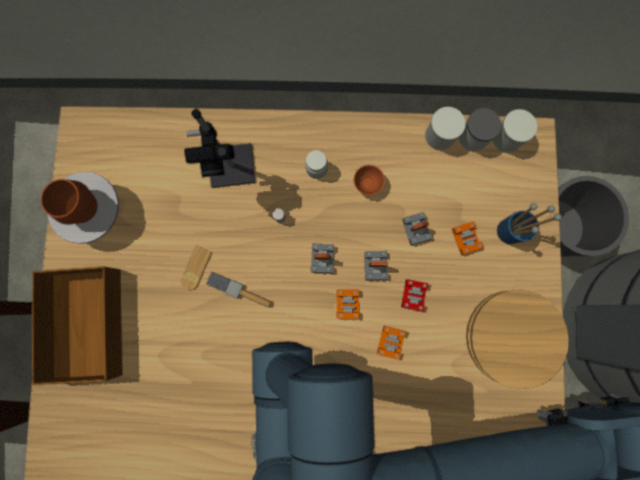

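The side view shows three tiles in grey clips: (315,300), (360,272) and (353,235). In the top view they are at (322,258), (377,265) and (417,228). There are also empty orange clips at top (348,304), (391,342) and (467,238), and a red one at (415,295). The round-topped tile at side (315,300) looks like the arch tile. The lens is at side (143,252) and top (205,155). I'll check the choice in a close crop.

Run:
```python
import cv2,numpy as np
s=cv2.imread("pics/side0.png");t=cv2.imread("pics/top0.png")
a=cv2.resize(s[215:345,285:385],(400,520)[::1],interpolation=cv2.INTER_CUBIC) # x4
b=cv2.resize(s[200:280,85:165],(400,400),interpolation=cv2.INTER_CUBIC) # x5
o=np.zeros((600,800,3),np.uint8);o[:520,:400]=a;o[:400,400:]=b
cv2.imwrite("pics/crop1.png",o)
a=cv2.resize(t[230:290,295:355],(400,400)[::1],interpolation=cv2.INTER_CUBIC) #x6.667
b=cv2.resize(t[105:195,175:265],(400,400),interpolation=cv2.INTER_CUBIC) # x4.444
cv2.imwrite("pics/crop2.png",np.hstack([a,b]))
```

```text
(no output)
```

View pics/crop1.png

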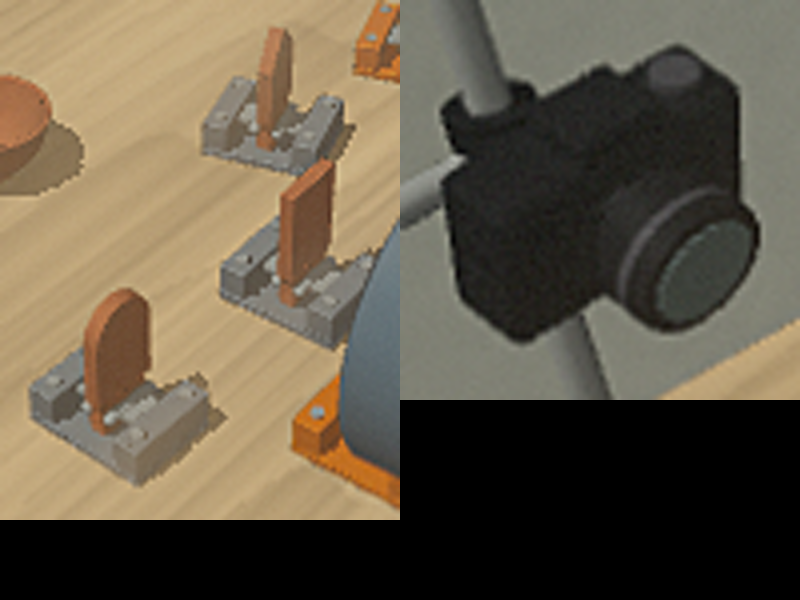

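View pics/crop2.png

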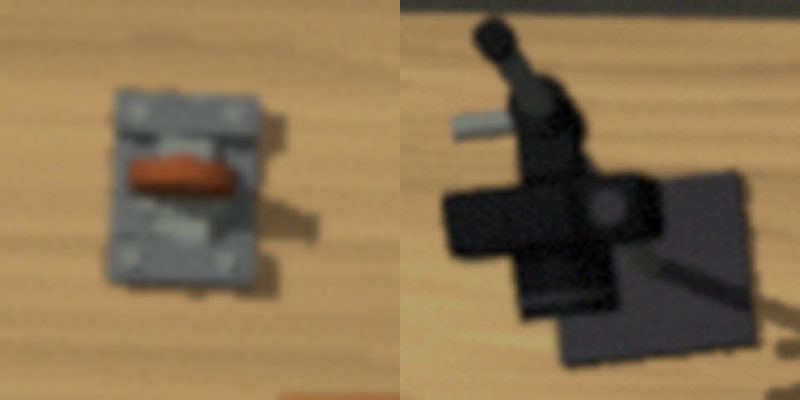

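Run:
```python
from h import *
s=cv2.imread("pics/side0.png");t=cv2.imread("pics/top0.png")
# holder corners (top crop x6.667, top face z=.026)
f=400/60
C=[plane("top",295+u/f-.42,230+v/f-.42,.026) for u,v in[(117,92),(258,95),(254,286),(109,280)]]
C=np.array(C);print("holder ctr",C.mean(0).round(4),"sides",[np.linalg.norm(C[i]-C[i-1]).round(4) for i in range(4)])
for d in (C[0]-C[3],C[1]-C[2]):print("yaw x-edge",np.arctan2(d[1],d[0]).round(3))
for d in (C[0]-C[1],C[3]-C[2]):print("yaw y-edge",np.arctan2(-d[0],d[1]).round(3))
hsv=cv2.cvtColor(t,cv2.COLOR_BGR2HSV)
r=t[230:290,295:355].astype(int);m=((r[...,2]-r[...,0]>75)&(r[...,2]-r[...,1]>50)).astype(np.uint8)
n,l,st,ce=cv2.connectedComponentsWithStats(m);k=1+np.argmax(st[1:,4]);ys,xs=np.where(l==k);print(st[k],ce[k])
P=np.array([plane("top",295+x,230+y,.08) for x,y in zip(xs,ys)])[:,:2]
w,V=np.linalg.eigh(np.cov(P.T));d=V[:,1];d=d*np.sign(d[1]);print("tile ctr@80",P.mean(0).round(4),"yaw",np.arctan2(-d[0],d[1]).round(3),"len",np.ptp(P@d).round(4))
# arch in side view: topmost mask
r=s.astype(int);m=((r[...,2]-r[...,0]>45)&(r[...,2]-r[...,1]>30)).astype(np.uint8);m[:, :295]=0;m[:,340:]=0;m[:275]=0;m[330:]=0
n,l,st,ce=cv2.connectedComponentsWithStats(m);k=1+np.argmax(st[1:,4]);print(st[k],ce[k])
# lens
g=cv2.cvtColor(s,cv2.COLOR_BGR2GRAY)[225:275,125:165];G=cv2.resize(g,None,fx=10,fy=10,interpolation=cv2.INTER_CUBIC)
print("glass level",g[27:32,18:24].mean())
for th in(45,52,58):
    m=cv2.inRange(G,th,130);n,l,st,ce=cv2.connectedComponentsWithStats(m);k=l[290,210]
    if k==0: print("none");continue
    print(th,st[k]);c=max(cv2.findContours((l==k).astype(np.uint8),0,1)[0],key=cv2.contourArea)
    c=cv2.convexHull(c);e=cv2.fitEllipse(c);print(e)
    pts=cv2.ellipse2Poly((0,0),(1000,1000),0,0,360,10)[:-1]/1000.
    a=np.radians(e[2]);E=pts*np.array(e[1])/2@np.array([[np.cos(a),np.sin(a)],[-np.sin(a),np.cos(a)]])+e[0]
    R=[];cc,ff,T=cal("side")
    for x,y in E:
        o,d=ray("side",125+x/10-.45,225+y/10-.45);q=T[:3,:3].T@d;R.append(q/q[2])
    R=np.array(R);x,y=R[:,0],R[:,1];x0,y0=x.mean(),y.mean()
    A=np.c_[x*x,x*y,y*y,x,y];p=np.linalg.lstsq(A,np.ones(len(x)),rcond=None)[0]
    Q=np.array([[p[0],p[1]/2,p[3]/2],[p[1]/2,p[2],p[4]/2],[p[3]/2,p[4]/2,-1]])
    w,V=np.linalg.eigh(Q)
    if (w>0).sum()==1: w,V=np.linalg.eigh(-Q)
    i=np.argsort(-w);w=w[i];V=V[:,i] # l1>=l2>0>l3
    l1,l2,l3=w;rad=.027
    for s1 in(1,-1):
        nn=V@np.array([s1*np.sqrt((l1-l2)/(l1-l3)),0,np.sqrt((l2-l3)/(l1-l3))])
        z0=np.sqrt(-l1*l3)/l2*0+1
        nn=nn*(-np.sign(nn[2]))
        # centre dir = Q^-1 n
        cd=np.linalg.solve(Q,nn);cd/=cd[2]
        # distance: rays to plane n.(X-cd)=0
        X=R*((nn@cd)/(R@nn))[:,None];r0=np.linalg.norm(X-cd,axis=1).mean()
        cw=T[:3,:3]@(cd*rad/r0)+T[:3,3];nw=T[:3,:3]@nn
        print("  ctr",cw.round(4),"view dir",nw.round(3),"yaw",np.arctan2(-nw[1],-nw[0]).round(3),"down",np.arcsin(-nw[2]).round(3),"top px",proj("top",cw).round(1))
# body edges
f=400/90;q=lambda u,v:(175+(u-400)/f-.4,105+v/f-.4)
for h in(.27,.3):
  for a,b in(((452,257),(520,250)),((446,198),(525,187)),((522,319),(618,309)),((452,257),(655,236))):
    d=plane("top",*q(*a),h)-plane("top",*q(*b),h);print(h,"yaw",np.arctan2(-d[0],d[1]).round(3),"len",np.linalg.norm(d).round(4),plane("top",*q(*a),h).round(3),plane("top",*q(*b),h).round(3))
yaw=-.1
for yaw in(-.15,-.1,-.05,0,.1):
  y=np.array([-np.sin(yaw),np.cos(yaw),0]);xh=np.array([np.cos(yaw),np.sin(yaw),0]);out=[]
  for a,b in(((738,92),(740,195)),((441,185),(463,295))):
    q=lambda u,v:(85+(u-400)/5-.4,200+v/5-.4)
    n=np.cross(ray("side",*q(*a))[1],ray("side",*q(*b))[1]);d=np.cross(n,y);d*=np.sign(d[2]);out.append(np.arctan2(-(d@xh),d[2]).round(3))
  print("yaw",yaw,"down from edges",out)
```

```text
holder ctr [ 0.5021 -0.0661  0.026 ] sides [np.float64(0.0791), np.float64(0.0593), np.float64(0.0803), np.float64(0.0605)]
yaw x-edge -0.01
yaw x-edge 0.005
yaw y-edge 0.006
yaw y-edge -0.013
[20 24 12  3 33] [25.36363636 25.09090909]
tile ctr@80 [ 0.5038 -0.0614] yaw 0.013 len 0.0295
[306 287  17  37 429] [313.53846154 302.39160839]
glass level 62.5
45 [     0      0    400    500 115201]
((222.27838134765625, 249.56304931640625), (438.17633056640625, 600.8244018554688), 42.75616455078125)
  ctr [0.3602 0.3271 0.4823] view dir [-0.998 -0.005 -0.065] yaw 0.005 down 0.065 top px [100.2 304.8]
  ctr [0.3612 0.3277 0.4834] view dir [-0.113  0.499  0.859] yaw -1.348 down -1.033 top px [ 99.7 304.2]
52 [  112   190   191   206 24675]
((205.84046936035156, 291.33154296875), (131.59866333007812, 247.6143341064453), 41.307979583740234)
  ctr [0.8432 0.1194 0.1299] view dir [-0.952 -0.125 -0.281] yaw 0.13 down 0.285 top px [256.4 125.1]
  ctr [0.8436 0.1197 0.1303] view dir [0.143 0.478 0.867] yaw -1.861 down -1.049 top px [256.3 124.9]
58 [  114   192   187   201 23379]
((205.85980224609375
[... 426 characters left out ...]
aw 0.13 len 0.0507 [0.66  0.216 0.27 ] [0.667 0.166 0.27 ]
0.27 yaw 0.129 len 0.1078 [0.693 0.256 0.27 ] [0.707 0.149 0.27 ]
0.3 yaw 0.127 len 0.0351 [0.684 0.246 0.3  ] [0.688 0.211 0.3  ]
0.3 yaw 0.164 len 0.0411 [0.715 0.252 0.3  ] [0.722 0.211 0.3  ]
0.3 yaw 0.13 len 0.0493 [0.652 0.208 0.3  ] [0.658 0.159 0.3  ]
0.3 yaw 0.129 len 0.1047 [0.684 0.246 0.3  ] [0.697 0.142 0.3  ]
yaw -0.15 down from edges [np.float64(0.464), np.float64(0.489)]
yaw -0.1 down from edges [np.float64(0.422), np.float64(0.414)]
yaw -0.05 down from edges [np.float64(0.388), np.float64(0.359)]
yaw 0 down from edges [np.float64(0.36), np.float64(0.317)]
yaw 0.1 down from edges [np.float64(0.316), np.float64(0.258)]
```

The crops confirm that the arch tile is the one at side (315,300), top (322,258). The lens turns 0.13 rad sideways and 0.285 rad downward, with the ellipse and body edges agreeing. The holder measures 80 × 60 mm, which fits the description, and its centre is at (0.502, -0.066). Next I move above the tile.

Emit:
arm_command(targets=[0.2,0.33,0,0,0,-0.033,1,0.2,0.33,0,0,0,-0.033,1,0.2,0.33,0,0,0,-0.033,1,0.2,0.33,0,0,0,-0.033,1,0.2,0.33,0,0,0,-0.033,1,0.2,0.33,0,0,0,-0.033,1,0.2,0.33,0,0,0,-0.033,1,0.2,0.33,0,0,0,-0.033,1,0.2,0.33,0,0,0,-0.033,1,0.2,0.33,0,0,0,-0.033,1])

```text
t: 1.35
eef_pos: [0.3891, -0.2352, 0.2052]
eef_rot: [0.999, 0.032, -0.0, -0.0]
ft_force: [0.3, -0.1, -1.0]
finger_gap: 1.004
finger_force: 0.0
```

Run:
```python
from h import *
from scipy.spatial.transform import Rotation as Ro
yaw,p=.13,.28
v=-np.array([np.cos(p)*np.cos(yaw),np.cos(p)*np.sin(yaw),np.sin(p)]);x=-v
y=np.array([-np.sin(yaw),np.cos(yaw),0]);z=np.cross(x,y)
o1,d1=ray("side",145.1,253.65);f=400/90
for u,w in((570,314),(568,318)):
    o2,d2=ray("top",175+(u-400)/f-.4,105+w/f-.4);o2=o2-.027*z
    t=np.linalg.lstsq(np.c_[d1,-d2],o2-o1,rcond=None)[0];a,b=o1+t[0]*d1,o2+t[1]*d2
    c=(a+b)/2;print("lens",c.round(4),"gap",np.linalg.norm(a-b).round(4),"button tgt",(c+.15*v).round(4))
print("arch top px",proj("side",(.502,-.066,.092)),"top",proj("top",(.502,-.066,.092)))
print("tile mid px side",proj("side",(.502,-.066,.06)))
for zz in(.088,):print(plane("top",295+182/6.667-.4,230+178/6.667-.4,zz))
t=cv2.imread("pics/top0.png")[250:264,311:335].astype(int);print((t[...,2]-t[...,0])[::1])
s=robot.get_state();print(s["t"],s["eef_pos"],Ro.from_quat(s["eef_rot"]).as_matrix().round(3))
```

```text
lens [0.6704 0.1923 0.2532] gap 0.0059 button tgt [0.5275 0.1736 0.2118]
lens [0.668  0.1931 0.2547] gap 0.0065 button tgt [0.5251 0.1744 0.2133]
arch top px [315.563499   288.61224338] top [322.01091327 255.3388735 ]
tile mid px side [315.81526326 299.83712002]
[ 0.49984493 -0.06572818  0.088     ]
[[ 70  30   2  -2  -2   0  -1   2   2   3   3   2   3   2   1   0  -1  -1
   -1  -2  -2   1  15  39]
 [ 68  25   0  -3   0  -1   0   1   5   5   4   6   6   6   4   3   2  -2
   -1  -1  -1   2  17  38]
 [ 61  18   0  -1   2   4   6   8  10  14  19  19  15  11   7   4   1   1
   -3   0   0   0  16  38]
 [ 56  16   1   7  22  30  34  37  40  48  64  68  53  34  22  17  13   7
    0  -3  -3   0  14  38]
 [ 56  18   6  31  61  76  82  86  87  92  99 100  91  78  63  58  51  38
   14   4  -2   1  14  46]
 [ 58  17  11  45  81  95 104 107 107 106 104 105 100  94  89  84  74  57
   31  11   2   1  17  49]
 [ 58  19  11  46  84  92  96  98 101  99  99  97  95  88  86  82  72  61
   44  16   2   0  18  50]
 [ 58  16   8  34  60  66  65  71  71  69  68  66  67  69  66  65  64  55
   41  13   0   2  21  54]
 [ 48  12   4  16  28  35  40  37  38  39  43  41  41  43  45  49  51  50
   34  12   0   5  31  63]
 [ 46  12   2   6  10  12  11  15  18  21  22  23  23  24  22  25  28  25
   22   8   2   5  30  55]
 [ 44  11  -1   1   3   6   8   3   7   5   8   6   6   8   8   6   7   9
    6   2   0   4  28  46]
 [ 41  10  -1   0   0   3   5   3   4   3   5   4   2   2   5   2   3   3
    0  -3   0   6  28  40]
 [ 37   7   1  -2  -2   1   0   3   5   4   4   3   2   4   4   3   0   0
    0  -2   0   6  30  43]
 [ 34   7  -1  -3  -4  -2  -1   3   6   4   4   5   7   6   7   1   1  -2
   -4  -2  -1   6  30  45]]
1.35 [ 0.38908244 -0.235218    0.20518738] [[ 0.998  0.065 -0.   ]
 [ 0.065 -0.998  0.   ]
 [-0.    -0.    -1.   ]]
```

Emit:
arm_command(targets=[0.235,0.352,0,0,0,-0.033,1,0.235,0.352,0,0,0,-0.033,1,0.235,0.352,0,0,0,-0.033,1,0.235,0.352,0,0,0,-0.033,1,0,0,0,0,0,0,1,0,0,-0.3,0,0,0,1,0,0,-0.3,0,0,0,1,0,0,-0.25,0,0,0,1,0,0,0,0,0,0,1])

```text
t: 2.48
eef_pos: [0.499, -0.0679, 0.101]
eef_rot: [1.0, -0.001, -0.003, -0.001]
ft_force: [0.1, -0.4, -0.3]
finger_gap: 0.999
finger_force: 0.0
```

Run:
```python
from h import *
s=robot.grab_frame("side");a=cv2.resize(s[180:360,220:400],(600,600),interpolation=cv2.INTER_CUBIC)
cv2.imwrite("pics/g1.png",a)
```

```text
(no output)
```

View pics/g1.png

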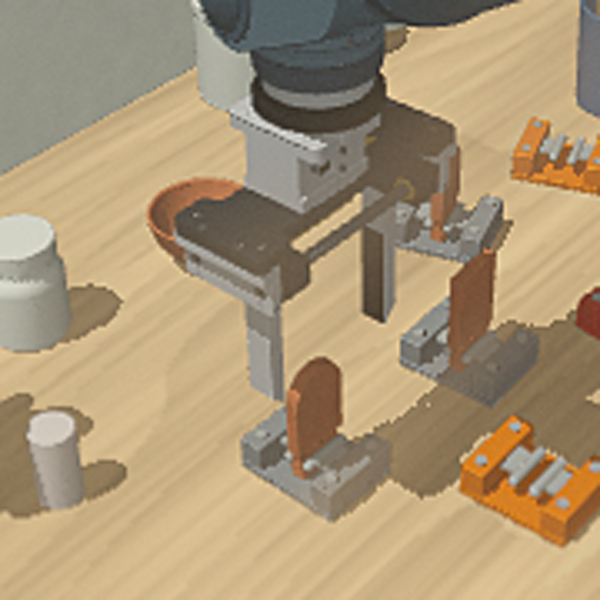

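The tile's arch top at crop (315,358) lies between the finger tips at (267,395) and (378,318), so the gripper is aligned. I go down and close.

Emit:
arm_command(targets=[0.02,0.015,-0.27,0,0,0,1,0,0,-0.27,0,0,0,1,0,0,0,0,0,0,1,0,0,0,0,0,0,0,0,0,0,0,0,0,0,0,0,0,0,0,0,0,0,0,0,0,0,0,0,0,0,0,0,0,0,0])

```text
t: 3.52
eef_pos: [0.5039, -0.0658, 0.0388]
eef_rot: [1.0, -0.0, 0.0, -0.0]
ft_force: [0.1, 7.0, 4.4]
finger_gap: 0.505
finger_force: 3.0
```

Emit:
arm_command(targets=[0,0,0,0,0,0,0,0,0,0,0,0,0,0,0,0,0,0,0,0,0])

```text
t: 3.9
eef_pos: [0.504, -0.0653, 0.0388]
eef_rot: [1.0, -0.0, -0.0, -0.001]
ft_force: [-0.2, 6.0, 4.6]
finger_gap: 0.467
finger_force: 30.0
```

Emit:
arm_command(targets=[0,0,0.04,0,0,0,0,0,0,0.04,0,0,0,0,0,0,0.04,0,0,0,0,0,0,0.04,0,0,0,0,0,0,0.04,0,0,0,0,0,0,0.04,0,0,0,0,0,0,0.1,0,0,0,0,0,0,0.1,0,0,0,0,0,0,0.1,0,0,0,0,0,0,0,0,0,0,0])

```text
t: 5.15
eef_pos: [0.5049, -0.0664, 0.105]
eef_rot: [1.0, -0.0, 0.001, 0.0]
ft_force: [-0.9, -0.3, -1.5]
finger_gap: 0.467
finger_force: 30.0
```

Emit:
arm_command(targets=[0,0,0.1,0,0,0,0,0,0,0.2,0,0,0,0,0,0,0,0,0,0,0])

```text
t: 5.52
eef_pos: [0.5052, -0.0665, 0.1414]
eef_rot: [1.0, -0.0, 0.002, 0.001]
ft_force: [0.0, -0.5, -0.5]
finger_gap: 0.464
finger_force: 30.0
```

Run:
```python
from h import *
s=robot.grab_frame("side");a=cv2.resize(s[180:360,220:400],(600,600),interpolation=cv2.INTER_CUBIC)
cv2.imwrite("pics/g2.png",a)
```

```text
(no output)
```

View pics/g2.png

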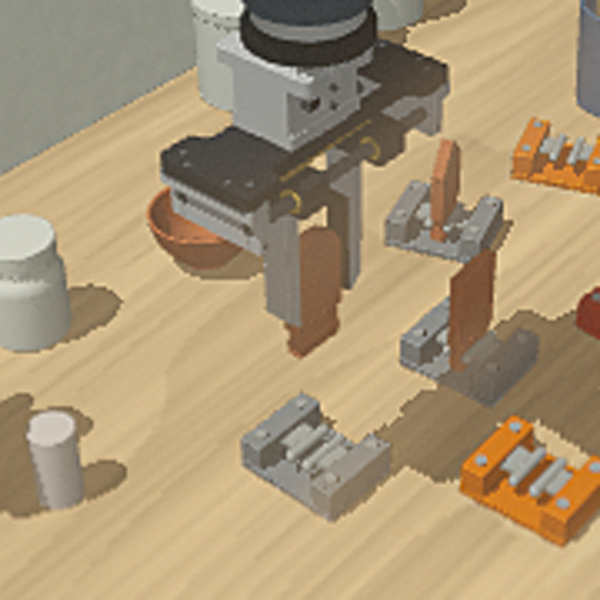

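The tile is out of the clip, held and upright between the fingers, with its foot at crop (313,345) well above the empty block. Next I carry it to the pose in front of the lens.

Emit:
arm_command(targets=[0.019,0.25,0.06,0,-0.14,0,0,0.019,0.25,0.06,0,-0.14,0,0,0.019,0.25,0.06,0,-0.14,0,0,0.019,0.25,0.06,0,-0.14,0,0,0.019,0.25,0.06,0,0,0.065,0,0.019,0.25,0.06,0,0,0.065,0,0.019,0.25,0.06,0,0,0.065,0,0.019,0.25,0.06,0,0,0.065,0,0,0,0,0,0,0,0,0,0,0,0,0,0,0])

```text
t: 6.82
eef_pos: [0.5215, 0.1734, 0.1957]
eef_rot: [0.988, 0.064, 0.138, -0.009]
ft_force: [1.2, -1.3, -0.2]
finger_gap: 0.467
finger_force: 30.0
```

Run:
```python
from h import *
from scipy.spatial.transform import Rotation as Ro
for b in (-.018,.018):print("before: back foot corner",proj("side",(.5035-.006,-.066+b,.108)), "seen L(307.3,286.2) R(319.6,279.6)")
s=robot.grab_frame("side");t=robot.grab_frame("top");cv2.imwrite("pics/side2.png",s);cv2.imwrite("pics/top2.png",t)
st=robot.get_state();R=Ro.from_quat(st["eef_rot"]).as_matrix();print(st["eef_pos"].round(4));print(R.round(3))
Rt=R@np.diag([1,-1,-1]);print("tile yaw",np.arctan2(Rt[1,0],Rt[0,0]),"pitch",np.arcsin(Rt[2,0]))
O=st["eef_pos"]+Rt@np.array([-.0015,0,-.033])
for n,q in(("arch top",(0,0,.086)),("button",(.008,0,.046)),("backfoot L",(-.006,.018,0)),("backfoot R",(-.006,-.018,0)),("back arch top",(-.005,0,.086)),("plate bot L",(-.005,.022,.022)),("plate bot R",(-.005,-.022,.022))):
    p=O+Rt@np.array(q);print(n,p.round(4),"side",proj("side",p).round(1),"top",proj("top",p).round(1))
a=cv2.resize(s[180:330,80:280],(800,600),interpolation=cv2.INTER_CUBIC)
cv2.imwrite("pics/g3.png",a)
b=cv2.resize(t[110:260,150:300],(600,600),interpolation=cv2.INTER_CUBIC);cv2.imwrite("pics/g4.png",b)
```

```text
before: back foot corner [322.59281779 279.42951431] seen L(307.3,286.2) R(319.6,279.6)
before: back foot corner [311.42065379 288.11007884] seen L(307.3,286.2) R(319.6,279.6)
[0.5217 0.1731 0.1961]
[[ 0.954  0.128  0.273]
 [ 0.123 -0.992  0.035]
 [ 0.275  0.    -0.961]]
tile yaw 0.12850860202085168 pitch 0.2784278367907406
arch top [0.5058 0.171  0.2466] side [216.1 289.9] top [219.8 244. ]
button [0.5243 0.1734 0.2104] side [211.  302.4] top [222.6 238.2]
backfoot L [0.5212 0.1912 0.1623] side [208.4 329.4] top [219.8 242. ]
backfoot R [0.5258 0.1555 0.1623] side [222.7 316.8] top [234.  240.5]
back arch top [0.501  0.1704 0.2453] side [218.4 291.6] top [220.1 246.1]
plate bot L [0.5157 0.1945 0.1837] side [206.9 323.1] top [216.4 243. ]
plate bot R [0.5213 0.1508 0.1837] side [224.8 307.6] top [234.  241.2]
```

View pics/g3.png

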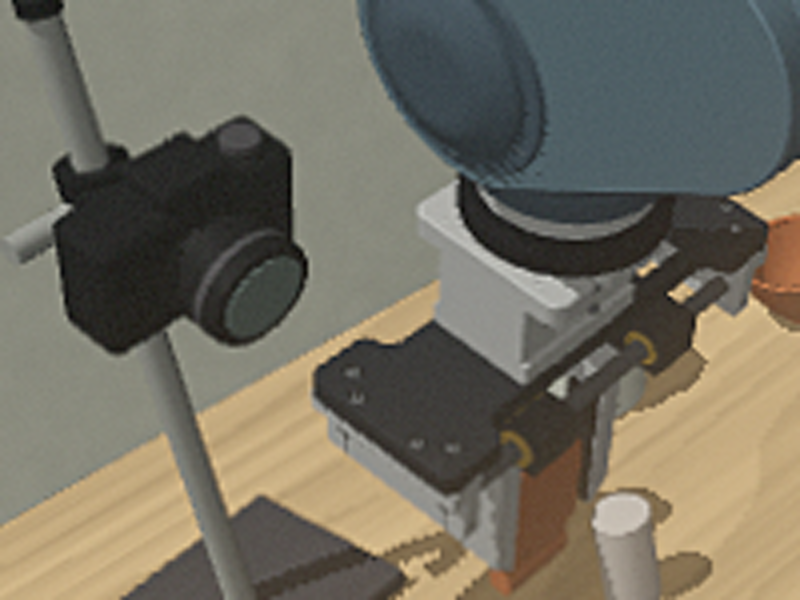

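View pics/g4.png

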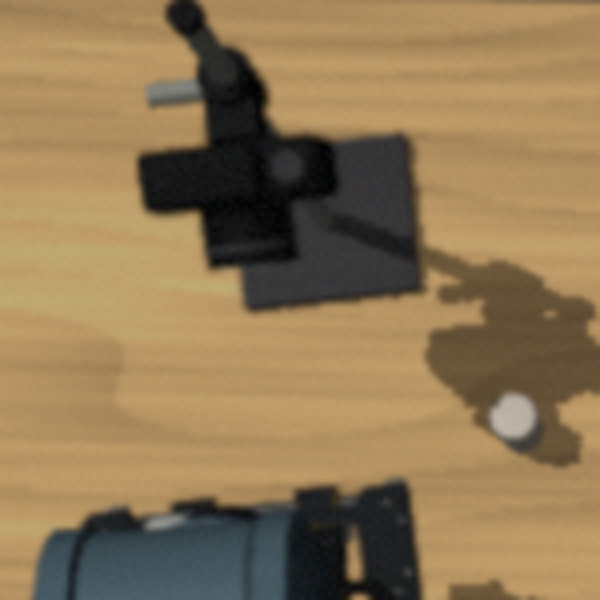

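Run:
```python
from h import *
yaw,p=.13,.28
x=np.array([np.cos(p)*np.cos(yaw),np.cos(p)*np.sin(yaw),np.sin(p)]);y=np.array([-np.sin(yaw),np.cos(yaw),0]);z=np.cross(x,y)
L=np.c_[x,y,z]
o1,d1=ray("side",145.1,253.65);o2,d2=ray("top",212.4,175.2);o2=o2-.027*z
t=np.linalg.lstsq(np.c_[d1,-d2],o2-o1,rcond=None)[0];a,b=o1+t[0]*d1,o2+t[1]*d2
print("lens side",a.round(4),"top",b.round(4),"diff in lens axes",(L.T@(a-b)).round(4))
c=(a+b)/2
B=np.array([.5243,.1734,.2104]);print("button in lens",(L.T@(B-c)).round(4),(L.T@(B-a)).round(4),(L.T@(B-b)).round(4))
s=cv2.imread("pics/side2.png").astype(int)
m=((s[...,2]-s[...,0]>45)&(s[...,2]-s[...,1]>30));
for v in range(286,336,3):
    u=np.where(m[v,195:235])[0]; print(v,(u.min()+195,u.max()+195,len(u)) if len(u) else None,end=" ")
q=cv2.imread("pics/side2.png")[300:336:3,200:230:2];print();print((q[...,2].astype(int)-q[...,0]))
```

```text
lens side [0.6716 0.1948 0.2547] top [0.6686 0.191  0.2529] diff in lens axes [0.0038 0.0034 0.0008]
button in lens [-0.1533 -0.0004 -0.001 ] [-0.1552 -0.0021 -0.0014] [-0.1515  0.0013 -0.0006]
286 None 289 None 292 (np.int64(222), np.int64(224), 3) 295 (np.int64(219), np.int64(224), 6) 298 (np.int64(210), np.int64(223), 9) 301 (np.int64(211), np.int64(221), 9) 304 (np.int64(210), np.int64(222), 8) 307 (np.int64(210), np.int64(221), 8) 310 (np.int64(210), np.int64(220), 8) 313 (np.int64(210), np.int64(220), 5) 316 (np.int64(210), np.int64(220), 10) 319 (np.int64(209), np.int64(216), 6) 322 (np.int64(209), np.int64(213), 5) 325 (np.int64(202), np.int64(208), 7) 328 (np.int64(205), np.int64(207), 3) 331 None 334 None 
[[11 11  9 10  9 37 57 56 50 51 53 51 38 26 13]
 [ 8 11 10  8  7 47 56 52 52 50 51 49 38 23 22]
 [ 8  9 10 12  7 52 53 55 53 52 50 52 48 52 46]
 [ 7  8 12 10 11 57 53 55 51 55 57 52 47 53 20]
 [ 6  8 13 12 17 60 52 54 55 52 54 52 51 51 26]
 [ 9  9 14 14 25 53 53 52 53 57 60 50 49 47 42]
 [ 4  8 10 13 24 52 52 55 58 52 53 48 50 51 53]
 [75 19  4  9 37 57 60 56 52 52 50 49 48 48 52]
 [47 67 90 85 64 54 52 49 53 49 49 49 49 50 50]
 [49 50 74 93 51 52 52 52 50 50 52 48 52 48 52]
 [51 51 53 52 52 51 51 52 50 48 50 48 50 50 52]
 [53 50 53 53 52 50 51 49 47 46 58 59 50 51 49]]
```

The button sits at about (-153, 0, -1) mm in the lens frame, and the tile's angles (0.1285 and 0.278 rad) match the lens. The foot in the picture agrees with this to within a few millimetres. I let the arm settle, then hand in.

Emit:
arm_command(targets=[0.02,0,0,0,0,0,0,0,0,0,0,0,0,0,0,0,0,0,0,0,0,0,0,0,0,0,0,0])

```text
t: 7.42
eef_pos: [0.5245, 0.1739, 0.1971]
eef_rot: [0.988, 0.064, 0.139, -0.009]
ft_force: [-0.7, 1.1, -0.2]
finger_gap: 0.463
finger_force: 30.0
```

```bash
python3 -c "
from bench import robot
s=robot.get_state();print(s['eef_pos'],s['finger_force'],abs(s['dq']).max());print(robot.hand_in())"
```

```text
[0.52453825 0.1739182  0.19706968] 29.974250667728484 0.0017183417378002176
the job is handed in; nothing more can be done
None
```

The job is handed in: the arch tile is out of its clip and held steady at 30 N, with the button about 150 mm in front of the lens and centred to within a few mm by my measurements; no verdict came back.

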